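# Load the sample carrier and start the measurement

## Robot

A 6-joint arm with a two-finger parallel gripper is mounted at the origin on the work surface. World frame = base frame: x ahead of the robot, y to its left, z up, the work surface at z = 0. Lengths are in mm, angles in rad, forces in N, time in s.
With the tool pointing down it reaches from about 350 to 775 mm from the base axis. Payload 7.3 kg.
Tool frame: the origin (TCP) lies at the very end of the fingers, on their centre line; the grasp point (between the pads) lies 19 mm behind it (bot.tcp_to_grasp is the distance from the TCP to the grasp point, in mm); z points along the fingers, y is the direction in which the jaws open and shut (so a half turn about z gives the same grasp; the last joint's range is limited). The gripper opens to 92 mm and grips with 3 to 60 N. Pads are 19 mm wide; open, the fingers measure 130 mm over their backs; the gripper's body (75 mm by 190 mm) begins 47 mm behind the grasp point.
Start: joints at [-1.382, 0.342, 1.524, -0, 1.275, -0.146], TCP at [172.527, -495.862, 226.741] pointing down, gripper open.
Joint ranges: [-2.53, 2.53], [-0.77, 2.02], [0.04, 2.7], [-1, 4.14], [0.28, 2.66], [-3.11, 3.11]. Speed limits (rad/s): [2.57, 2.57, 3.14, 3.14, 3.14, 3.14].

## Interface

Orientations are given as [roll, pitch, yaw] about the fixed x, y, z axes, in that order (R = Rz(yaw) Ry(pitch) Rx(roll)).
In Python, from plant import bot gives the robot as it stands. The module is installed in compiled form; this text tells all that it offers.
- The arm moves only by the tool carry_out, never from a script. Its argument "motion" is a list of rows, each a list of 5 numbers: the closure, from 0 (fully open) to 1 (shut), then the shift along the tool's x, y, z in mm, then the turn about the tool's z in degrees. In form: [[claw, dx, dy, dz, spin], ...]. A call has 1 to 10 rows; each row is the pose to reach, as a shift and turn from the pose measured when the call began, along the tool's axes at that moment; what a row does not reach only later rows make up. A row lasts 1/8 s, in which the tool goes at most 62.5 mm and 10.7 degrees, less where a joint would pass 70% of its speed; a pose out of reach is approached as far as the arm can. A call with a gripper value outside its range is refused whole. The fingers move at their own pace and stop on an object; the grip force is fixed at half the most. Time passes only in rows, so rows that repeat a pose let the fingers close. It gives the time, the measured TCP pose, the force and the opening at its end, in the units of the state.
- bot.get_obs(): the state, without advancing time (a new reading comes with each control period).
- bot.capture(name): name is "side" or "top"; returns a dict with "color" (400x640x3 uint8, red, green, blue), "depth" (400x640 float32, mm along the optical axis (not along the pixel's ray), 0 where there is no reading), "K" (3x3 intrinsics, pixels), "camera_from_world" (4x4, takes a point from world to camera coordinates). Camera axes: x right, y down, z forward; pixel columns grow to the right and rows downward; lengths in mm; the calibration is good to about 2 mm. A picture is of the moment at which its call begins.
- bot.close_job(): hands the job in, once; it reports no verdict.
The state is a dict: "time": time; "joint_positions": joint angles; "dq": joint speeds; "tau": joint torques, N m; "tool_pos": TCP position; "tcp_rot": TCP orientation; "contact_force": force on the tool from outside, world axes, zero at the start; "moment": the same for the moment, N m; "grip_width": finger opening in mm.
Only numpy, scipy, OpenCV 4.12 (cv2) and the standard library are available. Lean on these libraries where they do the work, as an engineer would, in place of code of your own. Each camera call takes 0.05 s, during which the arm holds its last target.

## Task

Put the aluminium sample carrier into the T-shaped pocket of the instrument's stage so that it lies flat and fully home; set it down, do not drop it, and let go. Then start the measurement on the white control box with one key at a time: press the yellow key fully down and let it up, then the blue key fully down and let it up, never the red one. Leave the bottle, the dish and the mouse where they are.

Things in the scene. Friction and masses are not known exactly. Their poses are not given: they have to be found in the camera images.
- carrier: T-shaped aluminium plate 10 mm thick, blue grip bar on top. Origin on the underside, below the bar's middle (about the centre of mass); x along the bar to the narrow tongue, z up. Wide part x -51 to +33 mm, y +-35 mm; tongue x +33 to +63 mm, y +-18 mm. Bar 60 mm long (along x), 14 mm wide, its top 42 mm above the underside. 0.18 to 0.35 kg. Starts flat on the bench
- pocket (a point): centre point on the floor of the T-shaped pocket in the fixed grey stage, 70 mm above the bench: the seated carrier's origin and axes agree with this frame's (x to the tongue end). Pocket 8 mm deep, 2 mm play on each side, top 3.5 mm of the walls slopes out as a lead-in; the seated plate stands 2 mm proud. Stage outside x -69 to +81 mm, y +-53 mm
- instrument: fixed instrument that carries the stage: origin on the bench below the pocket point, same axes. White base 30 mm high, x +-70 mm, y -65 to +305 mm. A black and grey camera stands on it, x +-25 mm, y +148 to +323 mm, top 128 mm above the bench, lens towards the stage
- console: fixed white control box 150 (x) x 200 (y) x 45 mm high, origin at the centre of its underside. The key row runs along its y axis at x = -30 mm, keys at y = -52, 0 and +52 mm. A grey dial, 28 mm across and 14 mm high, at x +42, y -60 mm is not used
- key_yellow_top (a point): centre of the top face of the yellow key, a round yellow cap 28 mm in diameter in a black housing on the control box; it goes straight down 6 mm. The three keys stand in a row, 52 mm apart; which colour is where in the row varies
- key_blue_top (a point): centre of the top face of the blue key, a round blue cap 28 mm in diameter in a black housing on the control box; it goes straight down 6 mm. The three keys stand in a row, 52 mm apart; which colour is where in the row varies
- key_red_top (a point): centre of the top face of the red key, a round red cap 28 mm in diameter in a black housing on the control box; it goes straight down 6 mm. The three keys stand in a row, 52 mm apart; which colour is where in the row varies
- key_yellow (a joint): how far the yellow key is pushed down: 0 up, 0.006 m fully down (about 4.5 N); springs back. Press first
- key_blue (a joint): how far the blue key is pushed down: 0 up, 0.006 m fully down (about 4.5 N); springs back. Press second
- key_red (a joint): how far the red key is pushed down: 0 up, 0.006 m fully down (about 4.5 N); springs back. Not to be pressed
- bottle: bystander: upright bottle, 60 mm in diameter, 140 mm high, origin at the centre of its underside
- dish: bystander: round glass dish, 90 mm across, 16 mm high, a brass disc inside, origin at the centre of its underside
- mouse: bystander: dark computer mouse, 105 x 58 x 30 mm, origin at the centre of its underside, x lengthwise
Not all that is in view belongs to the job. What is shaped like the carrier but orange, purple or turquoise is not meant.

How it is judged:
By the outcome, as a careful person would: the job done as asked, in the order asked, and still so for the second after the job is handed in, with the robot touching nothing.
It also fails if it takes over 48 s, if anything falls off the work surface, if the arm or the gripper's body presses on something with over 40 N, if the wrist force passes 120 N, or if a joint passes its speed limit or range.

## Working session

There is one attempt and no reset: what is moved stays moved. The work goes in short steps, Python scripts to look and compute and a tool call to move; the robot and the scene stay as the last step left them, time stands still between calls to the robot, and variables do not carry over. Pictures are saved under pics/ and viewed, and the job is handed in when it is done.

Besides the shell and the picture viewer there is one more tool, called after "Emit:" by a JSON object that holds its "name" and its "arguments", one argument or row to a line. carry_out: Moves the arm, as the interface text tells. Its arguments: {"type":"object","properties":{"motion":{"type":"array","items":{"type":"array","items":{"type":"number"}}}},"required":["motion"]}

```bash
mkdir -p pics
python3 - <<'E'
from plant import bot
import cv2,numpy as np
print(bot.get_obs())
for n in("top","side"):
    c=bot.capture(n);np.savez(n+"0.npz",**c)
    cv2.imwrite(f"pics/{n}0.png",c["color"][:,:,::-1]);print(n,c["K"],c["camera_from_world"])
E
```

```text
{'time': 0.0, 'joint_positions': array([-1.38201414e+00,  3.42691089e-01,  1.52501844e+00, -9.27967379e-06,
        1.27537990e+00, -1.46009700e-01]), 'dq': array([ 3.23616371e-05, -2.16238695e-04, -8.16783578e-05, -1.72903258e-03,
       -1.14995222e-03, -4.53198248e-04]), 'tau': array([ 2.30113221e-05, -4.31236196e+01, -2.44217259e+01,  7.18203024e-02,
        5.59960864e-02, -9.18980254e-05]), 'tool_pos': array([ 172.43772883, -495.44667851,  226.06087677]), 'tcp_rot': array([-3.14011051e+00, -2.08989373e-04,  3.34794438e-01]), 'contact_force': array([ 0.17876501, -0.03953005, -0.9683298 ]), 'moment': array([0.02349929, 0.04550874, 0.01373647]), 'grip_width': 91.7870953973541}
top [[399.78240152   0.         312.34723111]
 [  0.         399.78240152 196.95062055]
 [  0.           0.           1.        ]] [[-8.88484903e-04 -9.99891782e-01 -1.46845235e-02 -2.90373580e+01]
 [-9.98401330e-01  1.71687213e-03 -5.64963390e-02  5.44363965e+02]
 [ 5.65154365e-02  1.46108517e-02 -9.98294810e-01  9.58188073e+02]
 [ 0.00000000e+00  0.00000000e+00  0.00000000e+00  1.00000000e+00]]
side [[434.83243713   0.         314.20620713]
 [  0.         434.83243713 200.0380497 ]
 [  0.           0.           1.        ]] [[-9.82927169e-01 -1.83436920e-01  1.43204882e-02  5.57162786e+02]
 [-1.46461623e-01  7.32935086e-01 -6.64345658e-01  1.62812263e+02]
 [ 1.11369533e-01 -6.55100799e-01 -7.47288278e-01  1.13807443e+03]
 [ 0.00000000e+00  0.00000000e+00  0.00000000e+00  1.00000000e+00]]
```

View pics/top0.png

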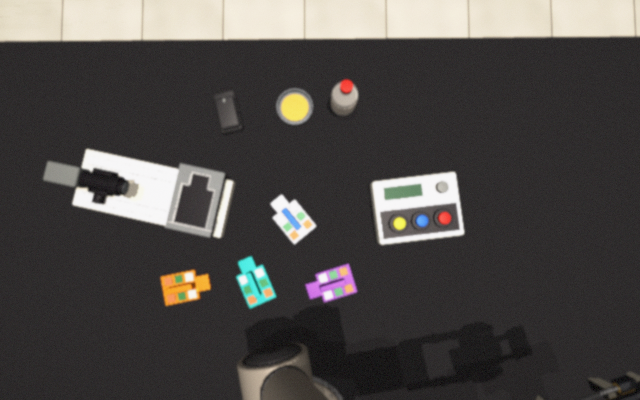

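View pics/side0.png

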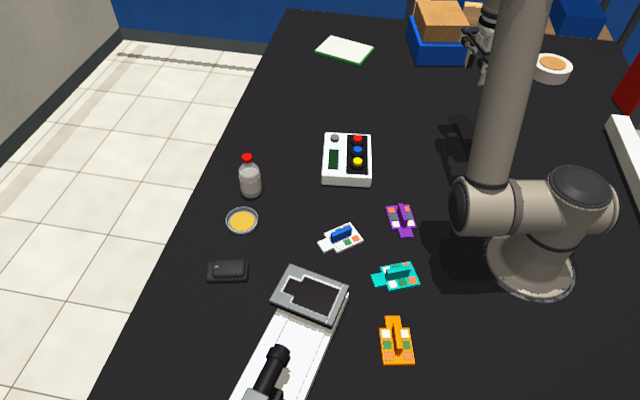

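Run:
```python
import cv2,numpy as np
t=cv2.imread("pics/top0.png");s=cv2.imread("pics/side0.png")
a=cv2.resize(t[150:250,150:330],None,fx=4,fy=4,interpolation=cv2.INTER_CUBIC)
cv2.imwrite("pics/a.png",a)
cv2.imwrite("pics/b.png",cv2.resize(t[160:255,360:480],None,fx=5,fy=5,interpolation=cv2.INTER_CUBIC))
cv2.imwrite("pics/c.png",cv2.resize(s[215:335,250:380],None,fx=4.5,fy=4.5,interpolation=cv2.INTER_CUBIC))
```

```text
(no output)
```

View pics/a.png

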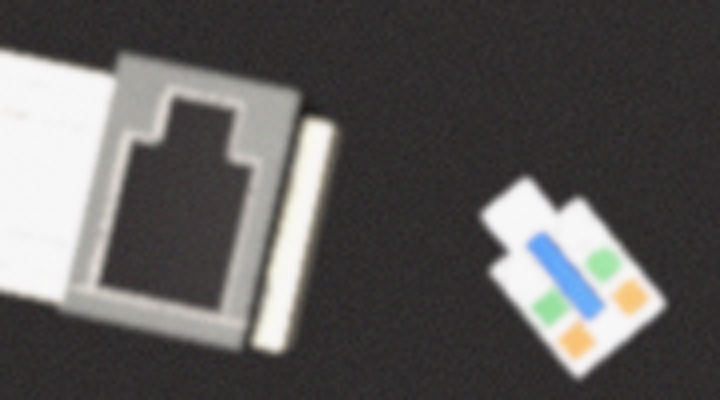

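View pics/c.png

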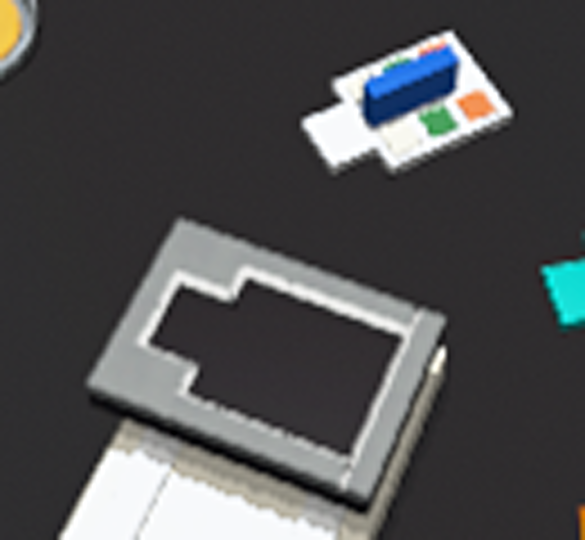

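View pics/b.png

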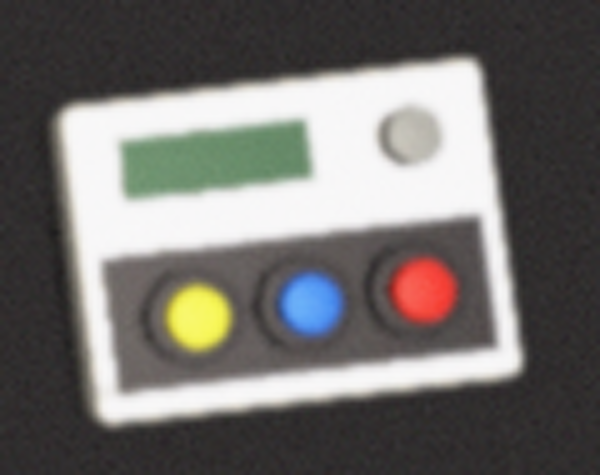

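```bash
cat > h.py <<'E'
import cv2,numpy as np
def ray(c,uv,z):
    K=c["K"];T=c["camera_from_world"];R=T[:3,:3];t=T[:3,3]
    uv=np.atleast_2d(np.asarray(uv,float))
    d=(np.linalg.inv(K)@np.c_[uv,np.ones(len(uv))].T).T@R
    o=-R.T@t
    return o+d*((z-o[2])/d[:,2])[:,None]
def proj(c,p):
    T=c["camera_from_world"];q=np.atleast_2d(p)@T[:3,:3].T+T[:3,3]
    q=q@c["K"].T;return q[:,:2]/q[:,2:]
def cloud(c):
    d=c["depth"];v,u=np.mgrid[:400,:640]
    q=np.stack([u,v,np.ones_like(u)],-1)@np.linalg.inv(c["K"]).T*d[...,None]
    T=c["camera_from_world"];return (q-T[:3,3])@T[:3,:3]
def hsv(c):return cv2.cvtColor(c["color"],cv2.COLOR_RGB2HSV).astype(int)
def blobs(m,amin=30):
    n,l,s,ce=cv2.connectedComponentsWithStats(m.astype(np.uint8))
    return [(i,s[i],ce[i]) for i in range(1,n) if s[i][4]>=amin],l
E
python3 - <<'E'
from h import *
for n in("top","side"):
    c=dict(np.load(n+"0.npz"));h=hsv(c);H,S,V=h[...,0],h[...,1],h[...,2];P=cloud(c)
    print(n)
    for name,m in dict(yel=(abs(H-29)<6)&(S>150)&(V>150),blue=(abs(H-110)<12)&(S>120)&(V>70),red=((H<6)|(H>174))&(S>150)&(V>120)).items():
        bs,l=blobs(m,15)
        for i,s,ce in bs:
            cn=l==i;z=np.median(P[cn][:,2]);w=cv2.minAreaRect(np.argwhere(cn)[:,::-1].astype(np.float32))
            print(name,s[4],ce.round(1),"z",z.round(1),"med",np.median(P[cn],0).round(1),w)
    # stage points by depth
    m=(P[...,2]>74)&(P[...,2]<84)&(c["depth"]>0)&(V>60)
    bs,l=blobs(m,100)
    for i,s,ce in bs: print("stage",s,ce,P[l==i].mean(0).round(1),np.percentile(P[l==i][:,2],[5,50,95]))
E
```

```text
top
yel 191 [294.2 103.3] z 5.6 med [780.1  15.8   5.6] ((293.56756591796875, 104.0946044921875), (16.248245239257812, 21.76235580444336), 72.89727020263672)
yel 93 [399.4 223. ] z 66.1 med [ 481.3 -231.1   66.1] ((399.0, 223.0), (10.0, 12.0), 90.0)
blue 98 [290.8 218.4] z 41.3 med [491.9  20.4  41.3] ((290.7926940917969, 218.36585998535156), (22.801372528076172, 4.216691493988037), 51.34019470214844)
blue 126 [421.8 220.4] z 65.7 med [ 488.1 -281.2   65.7] ((422.0, 220.5), (11.0, 12.0), 90.0)
red 140 [346.1  85.4] z 139.2 med [ 778.6 -104.4  139.2] ((346.5, 85.5), (13.0, 11.0), 90.0)
red 130 [444.2 217.6] z 66.3 med [ 492.7 -332.2   66.3] ((444.0, 217.5), (11.0, 12.0), 90.0)
stage [ 165  163   60   74 1510] [195.16291391 197.16423841] [540.9 237.7  77.1] [74.54177949 77.06990462 79.9395751 ]
side
yel 51 [357.1 160.2] z 65.5 med [ 480.3 -227.3   65.5] ((357.0, 160.0), (6.0, 8.0), 90.0)
blue 7602 [237.4  14.9] z -472.6 med [ 1561.4 -2108.9  -472.6] ((259.0, 21.5), (43.0, 296.0), 90.0)
blue 69 [468.    1.7] z -89.8 med [   74.4 -1721.1   -89.8] ((470.5, 4.0), (8.0, 25.0), 90.0)
blue 27
[... 488 characters left out ...]
, (9.0, 8.0), 0.0)
blue 213 [340.5 233.6] z 36.1 med [491.6  27.1  36.1] ((340.5345458984375, 233.41380310058594), (10.110595703125, 23.503854751586914), 66.80140686035156)
red 44 [357.  137.6] z 65.2 med [ 493.4 -330.8   65.2] ((357.0, 137.5), (5.0, 8.0), 90.0)
red 68 [246.5 156.3] z 138.4 med [ 777.5 -104.5  138.4] ((246.5, 156.5), (7.0, 9.0), 90.0)
stage [416  38  53  13 137] [438.89051095  47.10218978] [ 241.5 -922.3   79.5] [74.62352107 79.65381501 83.65979621]
stage [512 236  54  34 184] [532.10326087 258.4673913 ] [23.8 46.5 78.9] [74.65318991 78.81902762 83.5280182 ]
stage [ 270  264   79   62 1380] [307.24202899 293.60652174] [539.  242.2  76.9] [74.54042333 76.8269612  79.51887733]
```

Run:
```python
from h import *
def ang(a):return np.degrees(a)
for n in("top","side"):
    c=dict(np.load(n+"0.npz"));h=hsv(c);H,S,V=h[...,0],h[...,1],h[...,2];P=cloud(c)
    print(n)
    # pocket interior: hole dark comp near projected (540,238,74)
    u,v=proj(c,[[533,240,70]])[0].astype(int)
    for thr in(85,105,125):
        m=(V<thr); _,l=cv2.connectedComponents(m.astype(np.uint8),connectivity=4); mm=(l==l[v,u]).astype(np.uint8)
        cs,_=cv2.findContours(mm,cv2.RETR_EXTERNAL,cv2.CHAIN_APPROX_NONE);ct=max(cs,key=cv2.contourArea)[:,0]
        for z in (74.5,):
            w=ray(c,ct,z)[:,:2].astype(np.float32);r=cv2.minAreaRect(w);print("hole",thr,z,mm.sum(),[np.round(x,1) for x in r])
    # stage outer
    m=(P[...,2]>73)&(P[...,2]<83)&(c["depth"]>0)&(np.hypot(P[...,0]-540,P[...,1]-240)<120)&(V>60)
    bs,l=blobs(m,100);i=max(bs,key=lambda b:b[1][4])[0]
    ct=np.argwhere(l==i)[:,::-1];w=ray(c,ct,78)[:,:2].astype(np.float32);print("stage",[np.round(x,1) for x in cv2.minAreaRect(w)])
    # carrier plate
    u,v=proj(c,[[490,24,5]])[0].astype(int)
    m=((V>85))&(np.hypot(P[...,0]-490,P[...,1]-24)<110);m=cv2.morphologyEx(m.astype(np.uint8),cv2.MORPH_CLOSE,np.ones((3,3)))
    bs,l=blobs(m,100)
    for i,s,ce in bs:
        if abs(ce[0]-u)+abs(ce[1]-v)<40:
            ct=np.argwhere(l==i)[:,::-1];w=ray(c,ct,10)[:,:2].astype(np.float32);r=cv2.minAreaRect(w);print("plate",s,[np.round(x,1) for x in r], w.mean(0)); 
    print(cv2.boxPoints(r).round(1))
    # bar top
    B=(abs(H-110)<12)&(S>90)&(V>(150 if n=="side" else 70))&(np.hypot(P[...,0]-490,P[...,1]-24)<60)
    ct=np.argwhere(B)[:,::-1];w=ray(c,ct,42)[:,:2].astype(np.float32);print("bar",B.sum(),[np.round(x,1) for x in cv2.minAreaRect(w)],w.mean(0))
```

```text
top
hole 85 74.5 1217 [array([535. , 239.3]), array([ 67.1, 110.8]), np.float64(77.7)]
hole 105 74.5 1285 [array([534.9, 239.1]), array([ 68.8, 112.8]), np.float64(77.7)]
hole 125 74.5 1343 [array([534.9, 238.7]), array([ 70.6, 114.7]), np.float64(77.5)]
stage [array([535.9, 237.9]), array([107.3, 149.9]), np.float64(77.5)]
plate [ 270  194   47   51 1381] [array([496.7,  24.3]), array([121.1,  76.8]), np.float64(38.9)] [492.0038    20.857687]
[[425.4  16.2]
 [473.6 -43.6]
 [567.9  32.5]
 [519.7  92.3]]
bar 125 [array([491.8,  20.5]), array([55.8, 13.2]), np.float64(37.0)] [491.79776   20.553402]
side
hole 85 74.5 1244 [array([534.7, 240. ]), array([ 70.5, 115.1]), np.float64(77.4)]
hole 105 74.5 1260 [array([534.5, 239.8]), array([ 70.9, 115.8]), np.float64(77.4)]
hole 125 74.5 1294 [array([534.7, 240.6]), array([ 73., 116.]), np.float64(77.7)]
stage [array([533.6, 241.8]), array([107.6, 150.1]), np.float64(77.3)]
plate [317 222  47  32 893] [array([494.9,  27.8]), array([117.9,  77.1]), np.float64(39.0)] [491.32498  25.24068]
[[424.9  20.7]
 [473.4 -39.2]
 [565.   35. ]
 [516.4  94.9]]
bar 97 [array([491.4,  23.1]), array([58.6, 14.9]), np.float64(39.2)] [491.45026   23.566315]
```

```bash
cat > go.py <<'E'
import sys,numpy as np
from scipy.spatial.transform import Rotation as Ro
from plant import bot
# args: x y z yawdeg -> shift in tool axes, spin
x,y,z,yaw=map(float,sys.argv[1:5])
o=bot.get_obs();R=Ro.from_euler("xyz",o["tcp_rot"]).as_matrix()
d=R.T@(np.array([x,y,z])-o["tool_pos"])
cy=np.degrees(o["tcp_rot"][2])
print("t",round(o["time"],2),"pos",o["tool_pos"].round(1),"rpy",np.degrees(o["tcp_rot"]).round(2),"F",o["contact_force"].round(1),"w",round(o["grip_width"],1))
print("shift",d.round(1),"spin",round(-((yaw-cy+180)%360-180),2))
E
python3 go.py 491.6 22 110 38.9
```

```text
t 0.1 pos [ 172.5 -495.5  226.1] rpy [-1.7993e+02 -1.0000e-02  1.9180e+01] F [-0.6 -0.2  0.4] w 91.4
shift [ 471.4 -383.8  116.7] spin -19.72
```

Emit:
{"name": "carry_out", "arguments": {
  "motion": [
    [0, 47, -38, 0, -5],
    [0, 94, -77, 0, -10],
    [0, 141, -115, 0, -15],
    [0, 188, -154, 0, -19.7],
    [0, 235, -192, 10, -19.7],
    [0, 282, -230, 30, -19.7],
    [0, 329, -269, 50, -19.7],
    [0, 377, -307, 75, -19.7],
    [0, 424, -345, 100, -19.7],
    [0, 471.4, -383.8, 116.7, -19.7]
  ]
}}

```text
time: 1.35
tool_pos: [486.7, 15.3, 111.7]
tcp_rot: [-3.14, 0.0, 0.679]
contact_force: [0.4, -0.4, 0.1]
grip_width: 92.1
```

```bash
python3 go.py 491.6 22 14 38.9
python3 - <<'E'
from plant import bot
import cv2
c=bot.capture("side")["color"][:,:,::-1]
cv2.imwrite("pics/s1.png",c)
E
```

```text
t 1.35 pos [486.7  15.3 111.7] rpy [-1.7989e+02  1.0000e-02  3.8880e+01] F [ 0.4 -0.4  0.1] w 92.1
shift [ 8.  -1.9 97.7] spin -0.02
```

View pics/s1.png

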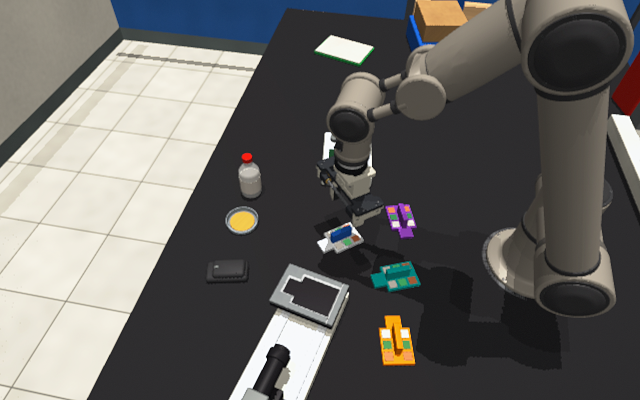

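Emit:
{"name": "carry_out", "arguments": {
  "motion": [
    [0, 8, -2, 15, 0],
    [0, 8, -2, 35, 0],
    [0, 8, -2, 55, 0],
    [0, 8, -2, 75, 0],
    [0, 8, -2, 88, 0],
    [0, 8, -2, 96, 0],
    [0, 8, -2, 96, 0],
    [0, 8, -2, 96, 0]
  ]
}}

```text
time: 2.4
tool_pos: [494.0, 27.8, 14.6]
tcp_rot: [-3.138, -0.003, 0.681]
contact_force: [0.5, 0.0, 0.4]
grip_width: 91.9
```

```bash
python3 go.py 491.6 22 15 38.9
python3 - <<'E'
from plant import bot
import cv2
c=bot.capture("side")["color"][:,:,::-1]
cv2.imwrite("pics/s2.png",cv2.resize(c[150:290,260:440],None,fx=4,fy=4,interpolation=cv2.INTER_CUBIC))
E
```

```text
t 2.4 pos [494.   27.8  14.6] rpy [-1.7981e+02 -1.5000e-01  3.9030e+01] F [0.5 0.  0.4] w 91.9
shift [-5.5  3.  -0.5] spin 0.13
```

View pics/s2.png

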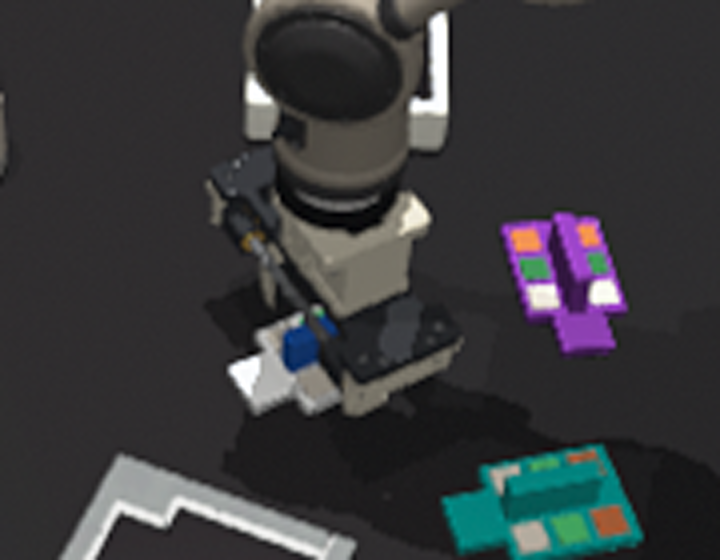

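Emit:
{"name": "carry_out", "arguments": {
  "motion": [
    [0, -5.5, 3, 0, 0.1],
    [0, -5.5, 3, 0, 0.1],
    [0, -5.5, 3, 0, 0.1],
    [1, -5.5, 3, 0, 0.1],
    [1, -5.5, 3, 0, 0.1],
    [1, -5.5, 3, 0, 0.1],
    [1, -5.5, 3, 0, 0.1],
    [1, -5.5, 3, 0, 0.1],
    [1, -5.5, 3, 0, 0.1],
    [1, -5.5, 3, 0, 0.1]
  ]
}}

```text
time: 3.7
tool_pos: [491.7, 22.0, 14.6]
tcp_rot: [-3.138, -0.003, 0.679]
contact_force: [0.3, -0.9, -0.2]
grip_width: 26.6
```

```bash
python3 go.py 491.6 22 130 38.9
```

```text
t 3.7 pos [491.7  22.   14.6] rpy [-1.7982e+02 -1.6000e-01  3.8930e+01] F [ 0.3 -0.9 -0.2] w 26.6
shift [   0.2   -0.4 -115.4] spin 0.03
```

Still closing.

Emit:
{"name": "carry_out", "arguments": {
  "motion": [
    [1, 0, 0, 0, 0],
    [1, 0, 0, 0, 0],
    [1, 0, 0, 0, 0],
    [1, 0, 0, 0, 0],
    [1, 0, 0, 0, 0]
  ]
}}

```text
time: 4.32
tool_pos: [491.7, 22.0, 14.6]
tcp_rot: [-3.138, -0.003, 0.679]
contact_force: [-0.5, 1.0, 0.6]
grip_width: 13.8
```

```bash
python3 go.py 491.6 22 150 38.9
```

```text
t 4.33 pos [491.7  22.   14.6] rpy [-1.7982e+02 -1.6000e-01  3.8930e+01] F [-0.5  1.   0.6] w 13.8
shift [   0.3   -0.5 -135.4] spin 0.03
```

Emit:
{"name": "carry_out", "arguments": {
  "motion": [
    [1, 0, 0, -10, 0],
    [1, 0, 0, -30, 0],
    [1, 0, 0, -60, 0],
    [1, 0, 0, -90, 0],
    [1, 0, 0, -115, 10],
    [1, 0, 0, -130, 20],
    [1, 0, 0, -135, 30],
    [1, 0, 0, -135, 40],
    [1, 0, 0, -135, 50],
    [1, 0, 0, -135, 51.4]
  ]
}}

```text
time: 5.58
tool_pos: [491.4, 21.5, 150.0]
tcp_rot: [-3.137, 0.001, -0.217]
contact_force: [-0.2, 0.2, -2.4]
grip_width: 13.8
```

Emit:
{"name": "carry_out", "arguments": {
  "motion": [
    [1, 0, 0, 0, 0],
    [1, 0, 0, 0, 0],
    [1, 0, 0, 0, 0]
  ]
}}

```text
time: 5.95
tool_pos: [491.4, 21.5, 150.0]
tcp_rot: [-3.137, 0.001, -0.216]
contact_force: [-0.4, 0.1, -1.4]
grip_width: 13.7
```

```bash
python3 go.py 529 241 150 -12.5
python3 - <<'E'
from plant import bot
import cv2
for n in("side","top"):
    c=bot.capture(n)["color"][:,:,::-1]
    cv2.imwrite(f"pics/{n}3.png",c)
E
```

```text
t 5.95 pos [491.4  21.5 150. ] rpy [-1.7976e+02  5.0000e-02 -1.2400e+01] F [-0.4  0.1 -1.4] w 13.7
shift [ -10.4 -222.5    0.9] spin 0.1
```

View pics/side3.png

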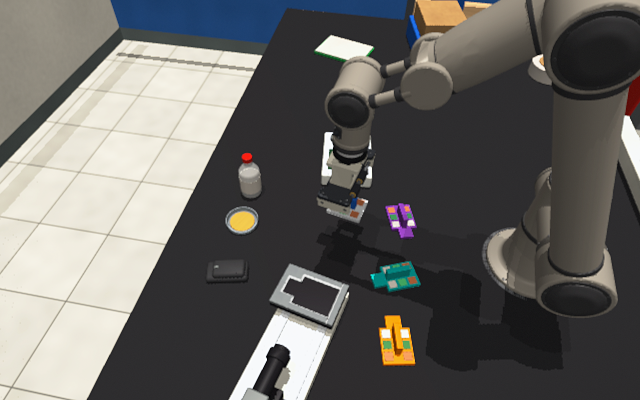

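Emit:
{"name": "carry_out", "arguments": {
  "motion": [
    [1, -2, -30, 0, 0],
    [1, -4, -80, 0, 0],
    [1, -6, -130, 0, 0],
    [1, -9, -180, 0, 0],
    [1, -10.4, -210, 0, 0],
    [1, -10.4, -222.5, 0, 0.1],
    [1, -10.4, -222.5, 0, 0.1],
    [1, -10.4, -222.5, 0, 0.1],
    [1, -10.4, -222.5, 0, 0.1]
  ]
}}

```text
time: 7.18
tool_pos: [529.2, 239.8, 151.0]
tcp_rot: [-3.138, 0.001, -0.22]
contact_force: [-0.0, 0.1, -1.7]
grip_width: 13.7
```

```bash
python3 go.py 529 241 102 -12.5
python3 - <<'E'
from plant import bot
import cv2,numpy as np
for n in("side","top"):
    c=bot.capture(n);np.savez(n+"4.npz",**c)
    c=c["color"][:,:,::-1]
    x0,y0=(230,180) if n=="side" else (120,130)
    cv2.imwrite(f"pics/{n}4.png",cv2.resize(c[y0:y0+150,x0:x0+180],None,fx=4,fy=4,interpolation=cv2.INTER_CUBIC))
E
```

```text
t 7.17 pos [529.2 239.8 151. ] rpy [-1.7978e+02  5.0000e-02 -1.2600e+01] F [-0.   0.1 -1.7] w 13.7
shift [-0.4 -0.9 49. ] spin -0.1
```

View pics/side4.png

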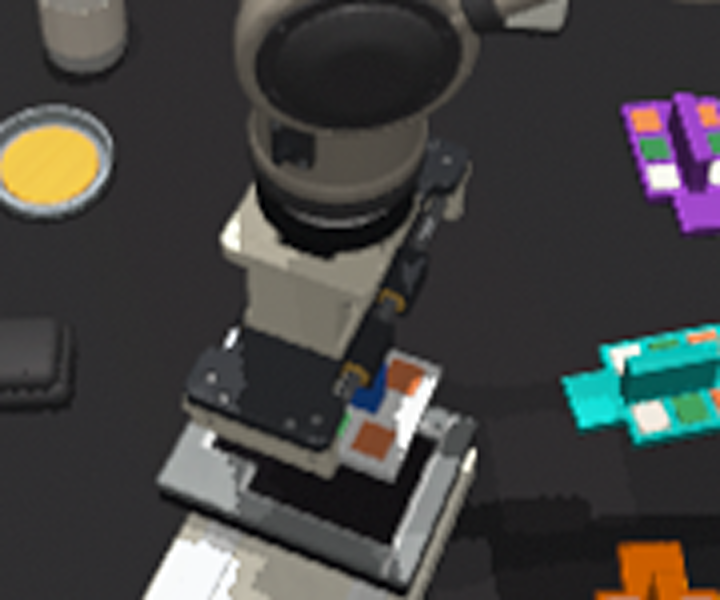

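View pics/top4.png

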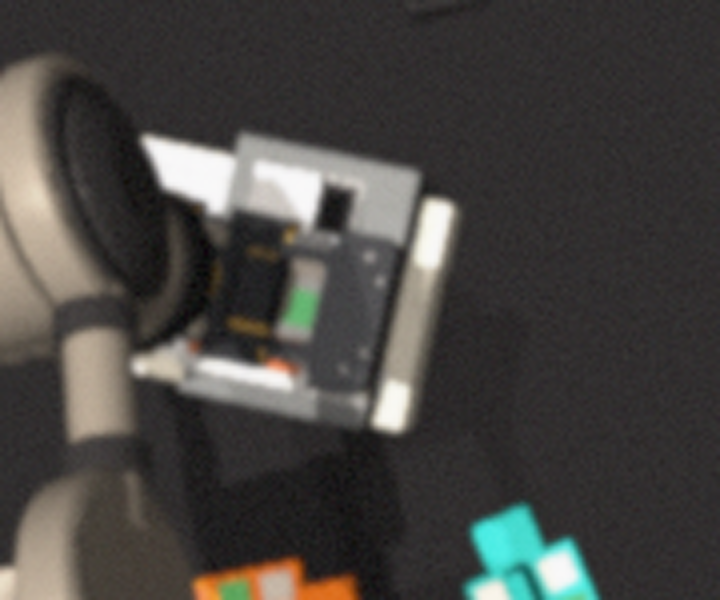

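Run:
```python
from h import *
a=np.radians(-12.5);R=np.array([[np.cos(a),-np.sin(a)],[np.sin(a),np.cos(a)]])
T=np.array([[-51,-35],[-51,35],[33,35],[33,18],[63,18],[63,-18],[33,-18],[33,-35]])
Pk=np.array([[-53,-37],[-53,37],[31+4,37],[35,20],[65,20],[65,-20],[35,-20],[35,-37]])
for n,x0,y0 in(("side",230,180),("top",120,130)):
    c=dict(np.load(n+"4.npz"));im=cv2.resize(c["color"][y0:y0+150,x0:x0+180,::-1],None,fx=4,fy=4,interpolation=cv2.INTER_CUBIC)
    for pts,z,o,col in((T,146.4,(529.2,239.8),(0,0,255)),(Pk,74.5,(529,241),(255,255,0))):
        q=proj(c,np.c_[pts@R.T+o,np.full(8,z)]);q=((q-[x0,y0]+.5)*4-.5).round().astype(np.int32)
        cv2.polylines(im,[q],True,col,1)
    cv2.imwrite(f"pics/{n}4o.png",im)
```

```text
(no output)
```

View pics/side4o.png

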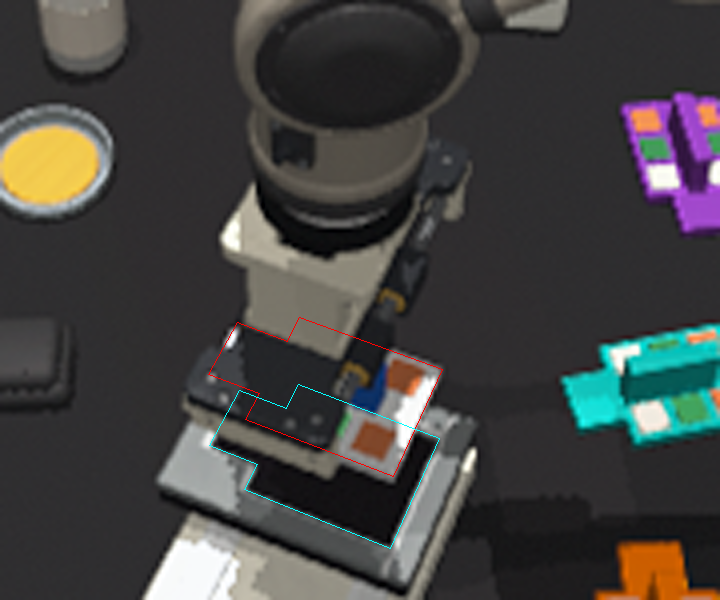

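View pics/top4o.png

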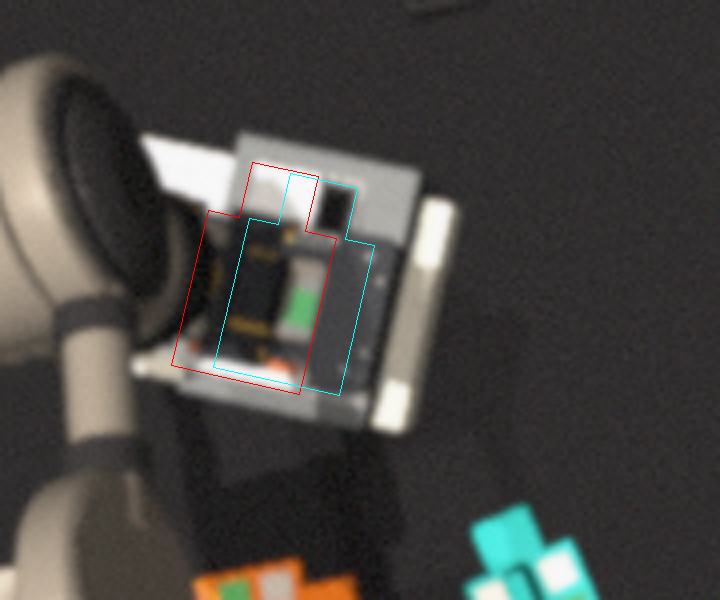

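Emit:
{"name": "carry_out", "arguments": {
  "motion": [
    [1, 0, -0.9, 8, -0.1],
    [1, -0.4, -0.9, 20, -0.1],
    [1, -0.4, -0.9, 34, -0.1],
    [1, -0.4, -0.9, 46, -0.1],
    [1, -0.4, -0.9, 52, -0.1],
    [1, -0.4, -0.9, 54, -0.1],
    [1, -0.4, -0.9, 54, -0.1],
    [1, -0.4, -0.9, 54, -0.1]
  ]
}}

```text
time: 8.28
tool_pos: [529.4, 241.5, 97.5]
tcp_rot: [-3.137, -0.0, -0.218]
contact_force: [0.8, 0.1, -2.0]
grip_width: 13.6
```

```bash
python3 go.py 529 241 84.6 -12.5
```

```text
t 8.28 pos [529.4 241.5  97.5] rpy [-1.7974e+02 -1.0000e-02 -1.2480e+01] F [ 0.8  0.1 -2. ] w 13.6
shift [-0.2  0.6 12.9] spin 0.02
```

Underside is about 5 mm above the stage top. Continuing slowly, checking force.

Emit:
{"name": "carry_out", "arguments": {
  "motion": [
    [1, -0.2, 0.6, 2, 0],
    [1, -0.2, 0.6, 4, 0],
    [1, -0.2, 0.6, 5.5, 0],
    [1, -0.2, 0.6, 7, 0],
    [1, -0.2, 0.6, 8, 0],
    [1, -0.2, 0.6, 8, 0]
  ]
}}

```text
time: 9.02
tool_pos: [528.9, 240.9, 89.4]
tcp_rot: [-3.137, 0.0, -0.218]
contact_force: [0.4, 0.3, -0.7]
grip_width: 14.0
```

```bash
python3 go.py 529 241 84.6 -12.5
```

```text
t 9.03 pos [528.9 240.9  89.4] rpy [-1.7975e+02  1.0000e-02 -1.2480e+01] F [ 0.4  0.3 -0.7] w 14.0
shift [ 0.  -0.   4.8] spin 0.02
```

Emit:
{"name": "carry_out", "arguments": {
  "motion": [
    [1, 0, 0, 1, 0],
    [1, 0, 0, 2, 0],
    [1, 0, 0, 3, 0],
    [1, 0, 0, 4, 0],
    [1, 0, 0, 4, 0]
  ]
}}

```text
time: 9.65
tool_pos: [528.9, 240.9, 85.3]
tcp_rot: [-3.137, 0.0, -0.218]
contact_force: [0.5, -0.4, -2.7]
grip_width: 14.2
```

```bash
python3 go.py 529 241 84.6 -12.5
```

```text
t 9.65 pos [528.9 240.9  85.3] rpy [-1.7975e+02  1.0000e-02 -1.2490e+01] F [ 0.5 -0.4 -2.7] w 14.2
shift [ 0.1 -0.1  0.7] spin 0.01
```

In the pocket with no force; going down until contact.

Emit:
{"name": "carry_out", "arguments": {
  "motion": [
    [1, 0, 0, 0.5, 0],
    [1, 0, 0, 1, 0],
    [1, 0, 0, 1.2, 0],
    [1, 0, 0, 1.2, 0]
  ]
}}

```text
time: 10.15
tool_pos: [528.9, 241.0, 84.6]
tcp_rot: [-3.137, -0.0, -0.218]
contact_force: [-3.5, -0.0, 4.6]
grip_width: 13.8
```

```bash
python3 go.py 529 241 84.6 -12.5
```

```text
t 10.15 pos [528.9 241.   84.6] rpy [-1.7974e+02 -1.0000e-02 -1.2480e+01] F [-3.5 -0.   4.6] w 13.8
shift [0.1 0.  0. ] spin 0.02
```

Emit:
{"name": "carry_out", "arguments": {
  "motion": [
    [1, 0, 0, 0.6, 0],
    [1, 0, 0, 0.6, 0],
    [0.6, 0, 0, 0.3, 0],
    [0.6, 0, 0, 0.3, 0],
    [0.6, 0, 0, 0.3, 0],
    [0.6, 0, 0, 0.3, 0],
    [0.6, 0, 0, 0.3, 0],
    [0.6, 0, 0, 0.3, 0]
  ]
}}

```text
time: 11.15
tool_pos: [529.0, 241.1, 84.4]
tcp_rot: [-3.137, -0.0, -0.218]
contact_force: [0.1, 0.1, 0.6]
grip_width: 36.5
```

```bash
python3 go.py 529 241 190 -12.5
```

```text
t 11.15 pos [529.  241.1  84.4] rpy [-1.7973e+02 -1.0000e-02 -1.2480e+01] F [0.1 0.1 0.6] w 36.5
shift [ 1.000e-01 -4.000e-01 -1.056e+02] spin 0.02
```

Emit:
{"name": "carry_out", "arguments": {
  "motion": [
    [0.6, 0, 0, -8, 0],
    [0.6, 0, 0, -25, 0],
    [0.6, 0, 0, -55, 0],
    [0.6, 0, 0, -90, 0],
    [1, 0, 30, -110, 0],
    [1, 0, 90, -110, 0],
    [1, 0, 150, -110, 0],
    [1, 0, 210, -110, 0],
    [1, 0, 260, -110, 0],
    [1, 0, 300, -110, 0]
  ]
}}

```text
time: 12.4
tool_pos: [463.6, -54.2, 193.7]
tcp_rot: [-3.137, -0.001, -0.219]
contact_force: [0.7, -0.0, 0.5]
grip_width: 0.3
```

```bash
cat > look.py <<'E'
import sys
from plant import bot
from h import *
k=sys.argv[1]
for n,x0,y0 in(("side",230,180),("top",120,130)):
    c=bot.capture(n);np.savez(n+k+".npz",**c)
    im=cv2.resize(c["color"][y0:y0+150,x0:x0+180,::-1],None,fx=4,fy=4,interpolation=cv2.INTER_CUBIC)
    cv2.imwrite(f"pics/{n}{k}.png",im)
E
python3 look.py 5; python3 go.py 482 -230 130 -12.5
```

```text
t 12.5 pos [463.6 -55.5 193.7] rpy [-1.7979e+02 -8.0000e-02 -1.2710e+01] F [-0.7  0.1  0.3] w 0.6
shift [ 56.3 166.4  63.1] spin -0.21
```

View pics/side5.png

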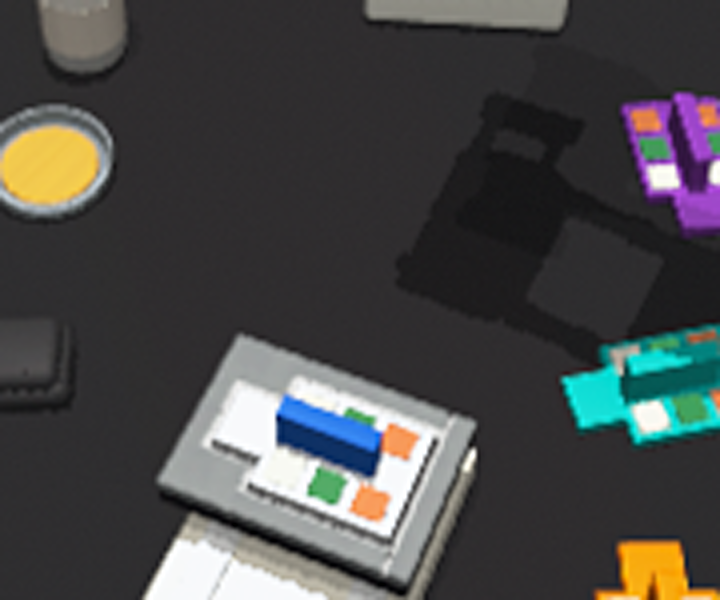

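View pics/top5.png

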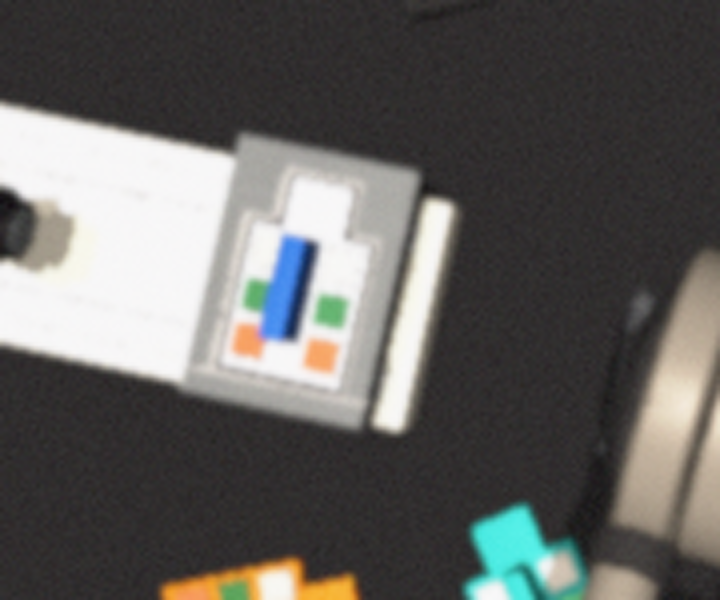

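```bash
python3 - <<'E'
from h import *
a=np.radians(-12.5);R=np.array([[np.cos(a),-np.sin(a)],[np.sin(a),np.cos(a)]])
for n in("side","top"):
    c=dict(np.load(n+"5.npz"));P=cloud(c);L=(P[...,:2]-[529,241])@R
    ok=c["depth"]>0
    for nm,x0,x1,y0,y1 in(("rear",-48,-34,-30,30),("tongue",38,58,-14,14),("left",-40,28,20,31),("right",-40,28,-31,-20),("stageR",-50,60,-51,-45),("stageL",-50,60,45,51)):
        m=ok&(L[...,0]>x0)&(L[...,0]<x1)&(L[...,1]>y0)&(L[...,1]<y1)&(P[...,2]>60)&(P[...,2]<95)
        print(n,nm,m.sum(),P[m][:,2].mean().round(2))
E
python3 go.py 482 -230 100 -6
```

```text
side rear 154 79.29
side tongue 98 78.94
side left 145 79.55
side right 86 80.08
side stageR 105 76.8
side stageL 129 76.89
top rear 160 79.55
top tongue 106 79.5
top left 146 79.93
top right 141 80.15
top stageR 132 77.34
top stageL 120 76.98
t 12.5 pos [463.6 -55.5 193.7] rpy [-1.7979e+02 -8.0000e-02 -1.2710e+01] F [-0.7  0.1  0.3] w 0.6
shift [ 56.3 166.5  93.1] spin -6.71
```

Run:
```python
from h import *
for n,l in(("top",[(399.4,223),(421.8,220.4),(444.2,217.6)]),("side",[(357.1,160.2),(357.2,149.2),(357,137.6)])):
    c=dict(np.load(n+"0.npz"));print(n,ray(c,l,66).round(1).tolist())
```

```text
top [[481.3, -229.9, 66.0], [487.2, -281.2, 66.0], [493.6, -332.4, 66.0]]
side [[480.7, -227.7, 66.0], [486.2, -276.3, 66.0], [493.3, -330.2, 66.0]]
```

```bash
python3 go.py 481 -229 90 7
```

```text
t 12.5 pos [463.6 -55.5 193.7] rpy [-1.7979e+02 -8.0000e-02 -1.2710e+01] F [-0.7  0.1  0.3] w 0.6
shift [ 55.1 165.8 103.1] spin -19.71
```

Emit:
{"name": "carry_out", "arguments": {
  "motion": [
    [1, 15, 40, 15, -8],
    [1, 30, 85, 35, -16],
    [1, 45, 130, 60, -19.7],
    [1, 55, 160, 85, -19.7],
    [1, 55, 166, 98, -19.7],
    [1, 55, 166, 103, -19.7],
    [1, 55, 166, 103, -19.7],
    [1, 55, 166, 103, -19.7]
  ]
}}

```text
time: 13.5
tool_pos: [481.4, -228.3, 91.1]
tcp_rot: [-3.139, -0.004, 0.123]
contact_force: [-0.2, 0.5, 0.4]
grip_width: 0.4
```

```bash
python3 go.py 481 -229 68 7
python3 - <<'E'
from plant import bot
import cv2
c=bot.capture("side")["color"][:,:,::-1]
cv2.imwrite("pics/s6.png",cv2.resize(c[80:220,270:450],None,fx=4,fy=4,interpolation=cv2.INTER_CUBIC))
E
```

```text
t 13.5 pos [ 481.4 -228.3   91.1] rpy [-179.88   -0.21    7.06] F [-0.2  0.5  0.4] w 0.4
shift [-0.6  0.7 23.1] spin 0.06
```

View pics/s6.png

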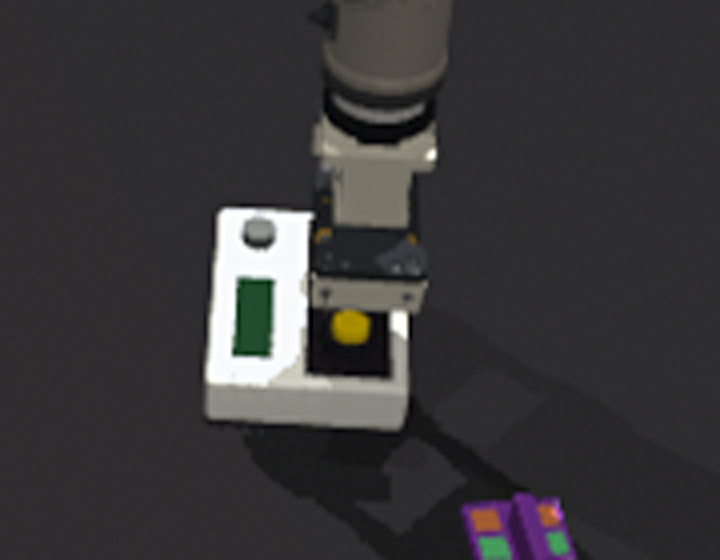

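Emit:
{"name": "carry_out", "arguments": {
  "motion": [
    [1, -0.6, 0.7, 12, 0],
    [1, -0.6, 0.7, 20, 0],
    [1, -0.6, 0.7, 24, 0],
    [1, -0.6, 0.7, 26, 0],
    [1, -0.6, 0.7, 28, 0],
    [1, -0.6, 0.7, 28, 0]
  ]
}}

```text
time: 14.3
tool_pos: [480.8, -229.1, 63.1]
tcp_rot: [-3.139, -0.003, 0.123]
contact_force: [-1.6, 1.3, 3.5]
grip_width: 0.4
```

Emit:
{"name": "carry_out", "arguments": {
  "motion": [
    [1, 0, 0, 1, 0],
    [1, 0, 0, 2, 0],
    [1, 0, 0, 3, 0],
    [1, 0, 0, 3.5, 0],
    [1, 0, 0, 3.5, 0]
  ]
}}

```text
time: 14.92
tool_pos: [481.0, -229.2, 61.0]
tcp_rot: [-3.14, -0.004, 0.123]
contact_force: [-4.4, 2.4, 15.4]
grip_width: 0.1
```

```bash
python3 - <<'E'
from h import *
for n in("top","side"):
    c=dict(np.load(n+"0.npz"));P=cloud(c);H=hsv(c)
    for k in((481,-229),(487,-280),(493,-332)):
        if n=="top": k=(k[0],k[1]-1)
        else: k=(k[0],k[1]+2)
        r=np.hypot(P[...,0]-k[0],P[...,1]-k[1])
        print(n,[(a,(lambda z:(len(z),np.percentile(z,[10,50,90]).round(1).tolist()))(P[(r>=a)&(r<a+4)&(c["depth"]>0)][:,2])) for a in(0,4,8,12,16,20)])
E
python3 go.py 481 -229 64 7
```

```text
top [(0, (11, [65.0, 66.7, 67.9])), (4, (26, [64.3, 66.4, 68.2])), (8, (49, [64.4, 66.3, 68.9])), (12, (66, [55.2, 59.8, 66.3])), (16, (82, [54.3, 56.6, 58.4])), (20, (97, [44.1, 47.9, 57.4]))]
top [(0, (10, [65.1, 66.3, 67.4])), (4, (26, [65.4, 66.9, 68.1])), (8, (56, [63.7, 65.6, 68.1])), (12, (63, [55.7, 58.9, 66.1])), (16, (83, [54.5, 56.6, 58.8])), (20, (99, [44.3, 50.0, 57.8]))]
top [(0, (10, [64.7, 66.3, 67.1])), (4, (30, [64.9, 66.9, 68.3])), (8, (46, [64.0, 66.8, 68.7])), (12, (65, [55.7, 60.8, 67.7])), (16, (87, [54.7, 57.1, 58.5])), (20, (105, [44.2, 48.5, 57.0]))]
side [(0, (4, [64.4, 65.5, 66.2])), (4, (12, [62.8, 65.6, 67.7])), (8, (25, [55.6, 65.3, 67.3])), (12, (35, [54.8, 61.6, 65.5])), (16, (40, [46.0, 54.8, 58.2])), (20, (55, [43.3, 48.9, 56.2]))]
side [(0, (4, [64.3, 65.4, 67.0])), (4, (12, [63.6, 65.8, 66.9])), (8, (22, [55.9, 64.6, 67.1])), (12, (32, [55.3, 61.5, 66.0])), (16, (40, [43.8, 54.4, 58.4])), (20, (43, [43.7, 52.7, 56.9]))]
side [(0, (4, [62.4, 64.5, 65.1])), (4, (12, [63.9, 65.5, 67.8])), (8, (16, [57.4, 64.8, 66.9])), (12, (39, [52.4, 58.4, 66.8])), (16, (32, [47.5, 54.4, 56.9])), (20, (35, [44.5, 49.5, 57.2]))]
t 14.93 pos [ 481.  -229.2   61. ] rpy [-179.91   -0.23    7.06] F [-4.4  2.4 15.4] w 0.1
shift [ 0.1 -0.2 -3. ] spin 0.06
```

Emit:
{"name": "carry_out", "arguments": {
  "motion": [
    [1, 0, 0, -2, 0],
    [1, 0, 0, -5, 0],
    [1, 0, 0, -12, 0],
    [1, 0, 0, -26, 0],
    [1, 0, 0, -29, 0],
    [1, 0, 0, -29, 0]
  ]
}}

```text
time: 15.68
tool_pos: [481.1, -229.4, 90.4]
tcp_rot: [-3.141, -0.005, 0.123]
contact_force: [-0.2, -0.3, -0.5]
grip_width: 0.5
```

```bash
python3 go.py 487 -280 90 7
```

```text
t 15.68 pos [ 481.1 -229.4   90.4] rpy [-179.95   -0.27    7.06] F [-0.2 -0.3 -0.5] w 0.5
shift [-0.3 50.9  0.4] spin 0.06
```

Emit:
{"name": "carry_out", "arguments": {
  "motion": [
    [1, 0, 20, 0, 0],
    [1, 0, 40, 0, 0],
    [1, 0, 51, 0, 0],
    [1, 0, 51, 0, 0],
    [1, 0, 51, 0, 0]
  ]
}}

```text
time: 16.3
tool_pos: [487.0, -279.8, 90.1]
tcp_rot: [-3.14, -0.004, 0.123]
contact_force: [0.6, 0.1, -0.5]
grip_width: 0.7
```

```bash
python3 go.py 487 -280 61 7;python3 - <<'E'
from plant import bot
import cv2
c=bot.capture("side")["color"][:,:,::-1]
cv2.imwrite("pics/s7.png",cv2.resize(c[80:220,270:450],None,fx=4,fy=4,interpolation=cv2.INTER_CUBIC))
E
```

```text
t 16.3 pos [ 487.  -279.8   90.1] rpy [-179.9    -0.24    7.04] F [ 0.6  0.1 -0.5] w 0.7
shift [-0.2  0.3 29.1] spin 0.04
```

View pics/s7.png

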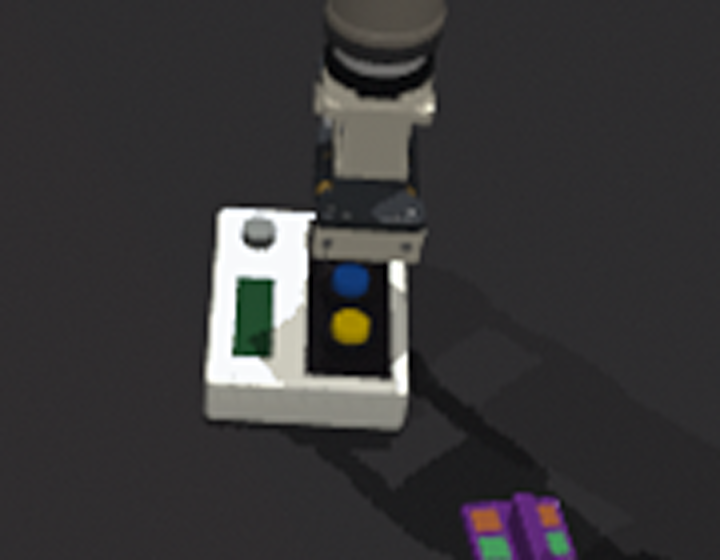

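The closed fingers stand over the blue key (crop 350,280); yellow (350,327) is up again. Now the blue press.

Emit:
{"name": "carry_out", "arguments": {
  "motion": [
    [1, 0, 0, 12, 0],
    [1, 0, 0, 20, 0],
    [1, 0, 0, 24, 0],
    [1, 0, 0, 26, 0],
    [1, 0, 0, 28, 0],
    [1, 0, 0, 29.5, 0],
    [1, 0, 0, 30.5, 0],
    [1, 0, 0, 30.5, 0],
    [1, 0, 0, 30.5, 0]
  ]
}}

```text
time: 17.48
tool_pos: [487.3, -279.5, 61.1]
tcp_rot: [-3.141, -0.005, 0.124]
contact_force: [-4.7, 4.3, 12.6]
grip_width: 0.5
```

Emit:
{"name": "carry_out", "arguments": {
  "motion": [
    [1, 0, 0, -2, 0],
    [1, 0, 0, -5, 0],
    [1, 0, 0, -12, 0],
    [1, 0, 0, -40, 0],
    [1, 0, 0, -80, 0],
    [1, -40, 30, -120, 0],
    [1, -70, 70, -130, 0],
    [1, -90, 120, -130, 0],
    [1, -100, 150, -130, 0],
    [1, -100, 150, -130, 0]
  ]
}}

```text
time: 18.73
tool_pos: [405.0, -443.1, 190.1]
tcp_rot: [-3.141, -0.005, 0.12]
contact_force: [0.4, 0.1, -0.6]
grip_width: 0.6
```

```bash
python3 go.py 487 -280 61 7;python3 look.py 8
python3 - <<'E'
from h import *
for n in("side","top"):
    a=np.load(n+"0.npz");c=dict(np.load(n+"8.npz"));cv2.imwrite(f"pics/{n}8f.png",c["color"][:,:,::-1])
    P=cloud(c);H=hsv(c)
    for nm,(x,y) in dict(y=(481,-229),b=(487,-280),r=(493,-332)).items():
        r=np.hypot(P[...,0]-x,P[...,1]-y);m=(r<8)&(c["depth"]>0);print(n,nm,m.sum(),np.median(P[m][:,2]) if m.any() else None)
E
```

```text
t 18.73 pos [ 405.  -443.1  190.1] rpy [-179.98   -0.27    6.9 ] F [ 0.4  0.1 -0.6] w 0.6
shift [ 100.4 -152.   129.7] spin -0.1
side y 14 67.29921838609076
side b 14 65.46300989586769
side r 15 65.78181692483595
top y 39 66.1545092309301
top b 34 66.17430877306023
top r 39 66.44002223663641
```

View pics/side8f.png

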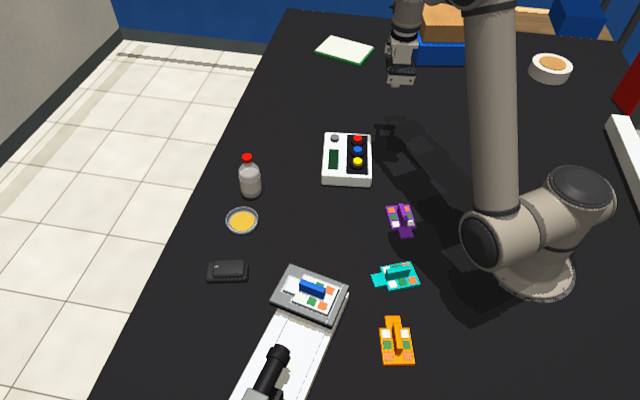

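View pics/top8f.png

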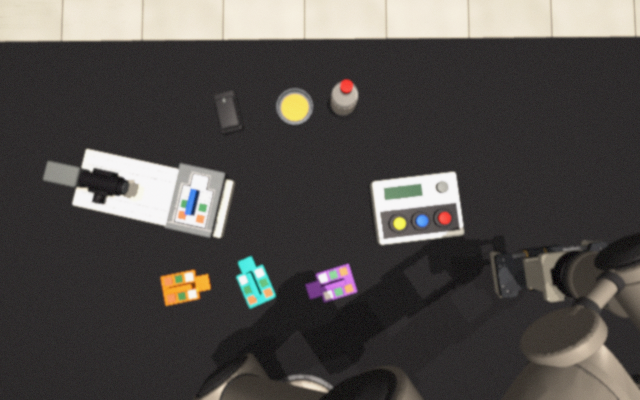

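Emit:
{"name": "carry_out", "arguments": {
  "motion": [
    [1, 0, 0, 0, 0],
    [1, 0, 0, 0, 0],
    [1, 0, 0, 0, 0]
  ]
}}

```text
time: 19.2
tool_pos: [406.2, -440.0, 190.4]
tcp_rot: [-3.14, -0.005, 0.124]
contact_force: [0.3, -0.5, 0.7]
grip_width: 0.2
```

```bash
python3 -c "
from plant import bot
print(bot.close_job())"
```

```text
the job is handed in; nothing more can be done
None
```

The carrier is in the pocket and released. I then pressed yellow, let it up, pressed blue, let it up, and handed the job in at about 19.2 s. I never pressed the red key.

- **Carrier:** I lowered it until it touched the pocket floor, at a TCP height of 84.6 mm, where I expected the floor. Contact force was about 7 N before I let go. Depth readings from both cameras put the plate about 2 to 3 mm above the stage top on all four sides, with no tilt beyond the noise. The expected height above the stage is 2 mm.
- **Keys:** The yellow key stopped hard at a TCP height of 61.0 mm with about 15 N, and blue at 61.1 mm with about 13 N. That is roughly 6 mm of travel, and the stop is above the black housing. Afterwards all three caps read 65 to 67 mm, as they did at the start. I inferred the full press from height and force, because the gripper hid the keys.
- **Other objects:** The bottle, dish and mouse look unmoved in the last pictures, and the arm was clear of everything.
- **Disagreement:** The two cameras differed by about 2 to 3 mm (up to 5 mm on one key) on positions across the bench, so I used their average.

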